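Snap the screwdriver into its spring-clip holder and bolt it in

TASK

Put the screwdriver that lies just beyond the vice away in its holder: slide the holder's bolt open, press the screwdriver down into the two spring clips until it is fully home (handle in the wide clip, steel shank in the narrow clip), then slide the bolt fully shut over the shank. Do not disturb the chisel, the spanner or the tin.

Things in the scene. Friction and masses are not known exactly. Their poses are not given: they have to be found in the camera images.
- screwdriver_handle (a point): Screwdriver (dark brown-red wooden handle, round steel shank), 230 mm, 0.11 kg. This point: on the handle's axis at the balance point, 12 mm above the bench as it lies; grasp here from above, across. Handle 24 mm thick, from 23 mm on the -y side to 75 mm on the +y side of the point. +y runs along the tool to the handle's end, -y to the blade tip (155 mm away); x across, z up as it lies.
- screwdriver_shank (a point): Point on the axis of the screwdriver's shank (9 mm thick), 70 mm from screwdriver_handle toward the tip and 3.7 mm lower as it lies: the tool lies sloping about 3 degrees down to the tip. The holder's clips have the same slope, so carry it in that attitude.
- holder: Holder: dark wooden base 270 (y) x 76 (x) x 10 mm fixed on the bench, origin at the middle of its underside, z up. Two clips on its centre line: wide one at y = +85 mm, narrow one at y = -30 mm; each a V-shaped wooden seat between two sprung steel jaws (14 mm wide) with flared mouths. Pressing the tool straight down opens the jaws; it takes 5 to 10 N (wide clip from 21 mm above home, narrow from 8 mm), then they snap over it.
- handle_seat (a point): Fixed to the holder, axes as the holder's, between the clips (45 mm to the -y side of the wide one), 40 mm above the bench: screwdriver_handle comes here when home, with +y along +y. Nothing but the 10 mm base lies within 30 mm of it. The wide clip's jaws end 63 mm above the bench.
- shank_seat (a point): Fixed to the holder in the middle of the narrow clip, 36.5 mm above the bench, axes as the holder's: screwdriver_shank comes here when home. The narrow clip's jaws end 50 mm above the bench.
- bolt (a joint): Sliding bolt of the holder: 0 = fully shut (bar across the shank's place, tip in its catch), 0.028 m = fully open. Stays where left (friction about 1.2 N); starts shut or up to 6 mm open. It crosses 55 mm to the -y side of shank_seat just above the seated shank, so the tool cannot go in while it is shut, and it cannot shut over a shank that is not home.
- bolt_knob (a point): In the bolt's upright round brass knob, 18 mm thick here, 24 mm above the bar's underside and 65 mm above the bench; the thick part reaches 9 mm above and 6 mm below this point, a thinner neck 10 mm lower. Moves with the bolt, which opens along this point's +x axis (the holder's +x) and shuts along -x. The bolt's guide and catch end 51 mm above the bench.
- chisel: Bench chisel, 265 mm, turned wooden handle and flat blade, a bystander: leave it. Origin at the middle of its underside.
- spanner: Open-ended spanner, 188 mm, a bystander: leave it. Origin at the middle of its underside.
- tin: Open grey metal tin, 65 mm across, 86 mm high, a bystander: leave it. Origin at the middle of its underside.

How it is judged:
On the way, in this order (a step that is already met when the one before it is completed fails the run):
1. the bolt is slid open (at least 22 mm) (value of joint bolt above 0.022 m), for 0.2 s.
2. the screwdriver is fully home in both clips while the bolt is open (x of screwdriver_handle in the frame of handle_seat between -0.004 and 0.004 m and y of screwdriver_handle in the frame of handle_seat between -0.015 and 0.015 m and z of screwdriver_handle in the frame of handle_seat between -0.0035 and 0.0035 m and x of screwdriver_shank in the frame of shank_seat between -0.004 and 0.004 m and z of screwdriver_shank in the frame of shank_seat between -0.0035 and 0.0035 m and y of screwdriver_shank in the frame of shank_seat between -0.015 and 0.015 m and value of joint bolt above 0.015 m), for 0.2 s.
At the end, for the whole second after the job is handed in: The screwdriver lies in both clips: its handle and shank points within 4 mm sideways, 3.5 mm in height and 15 mm lengthwise of handle_seat and shank_seat; the bolt is shut to within 5 mm (x of screwdriver_handle in the frame of handle_seat between -0.004 and 0.004 m and y of screwdriver_handle in the frame of handle_seat between -0.015 and 0.015 m and z of screwdriver_handle in the frame of handle_seat between -0.0035 and 0.0035 m and x of screwdriver_shank in the frame of shank_seat between -0.004 and 0.004 m and z of screwdriver_shank in the frame of shank_seat between -0.0035 and 0.0035 m and y of screwdriver_shank in the frame of shank_seat between -0.015 and 0.015 m and value of joint bolt below 0.005 m); the robot touches nothing.
It fails at once if a bystander (chisel, spanner or tin) is moved by more than 30 mm (distance of any of chisel, spanner, tin from where it was at the start of the episode above 0.03 m).
It also fails if it takes over 50 s, if anything falls off the work surface, if the arm or the gripper's body presses on something with over 40 N, if the wrist force passes 120 N, or if a joint passes its speed limit or range.

ROBOT

A 6-joint arm with a two-finger parallel gripper is mounted at the origin on a cart in front of the work surface, level with it; the furniture and walls round the work are solid. World frame = base frame: x ahead of the robot, y to its left, z up, the work surface at z = 0. Lengths are in m, angles in rad, forces in N, time in s.
With the tool pointing down it reaches from about 0.35 to 0.775 m from the base axis. Payload 5.5 kg.
Tool frame: the origin (TCP) lies on the centre line of the jaws, within the pads' length; the fingertips stand 11 mm ahead of it and the grasp point (between the pads) lies 8 mm behind it (env.tip_extent is the distance from the TCP to the fingertips, in m); z points along the fingers, y is the line along which they close (so a half turn about z gives the same grasp; the last joint's range is limited). The gripper opens to 85 mm and grips with 20 to 120 N. Pads are 22 mm wide; open, the fingers measure 114 mm over their backs; the gripper's body (76 mm by 85 mm) begins 54 mm behind the grasp point. The pads swing forward as they close: fully open they stand 13 mm farther back than shut.
Start: joints at [1.169, 0.313, 0.046, 1.304, 0, 1.431], TCP at [0.149, 0.555, 0.242] pointing down, gripper open.
Joint ranges: [-2.76, 2.76], [-0.86, 1.69], [-1.03, 1.26], [-2.2, 2.34], [-1.47, 1.5], [-3.14, 3.14]. Speed limits (rad/s): [2.57, 2.57, 3.14, 3.14, 3.14, 3.14].

INTERFACE

Orientations are given as a unit quaternion [w, x, y, z].
In Python, from workcell import env gives the robot as it stands.
- The arm moves only by the shell command python3 -m jog 'ROWS' [FORCE]. ROWS is JSON, a list of rows, each a list of 5 numbers: the gripper's target within -1 to 1 (shut at 1, half-way at 0, fully open at -1), then the shift along the tool's x, y, z in m, then the turn about the tool's z in degrees. In form: [[fingers, tx, ty, tz, turn], ...]. A call has 1 to 5 rows; each row shifts and turns the commanded pose from where the row before left it, along the tool's axes as they then stand; what a row does not reach is not made up. A row lasts 1/12 s, in which the tool goes at most 41.7 mm and 7.16 degrees, less where a joint would pass 70% of its speed; a pose out of reach is approached as far as the arm can. A call is refused whole if a number of a shift passes 0.0417 or a number of a turn 7.16, either way. A call with a gripper value outside its range is refused whole. The fingers move at their own pace and stop on an object; FORCE is the grip in N (left out, the last holds). Time passes only in rows, so rows that do not move let the fingers close. It gives the time, the measured TCP pose, the force, the opening and the grip force at its end, in the units of the state.
- env.get_state(): the state, without advancing time (a new reading comes with each control period).
- env.read_camera(name): name is "side" or "top"; returns a dict with "img" (400x640x3 uint8, red, green, blue), "fov_y" (degrees; the focal length in pixels is half the picture's height over the tangent of half this angle, whatever the lens; pixels are square), "cx", "cy" (the principal point, pixels), "D" ([k1, k2, p1, p2, k3] as OpenCV has them; the pictures are not rectified), "T" (4x4, takes a point from camera to world coordinates). Camera axes: x right, y up, looking along -z (the intrinsics and any distortion apply to the point x, -y, -z); pixel columns grow to the right and rows downward; lengths in m; the calibration is good to about 2 mm. A picture is of the moment at which its call begins. There is no depth.
- env.hand_in(): hands the job in; it is judged then, once.
The state is a dict: "clock": time; "joint_pos": joint angles; "qvel": joint speeds; "tau": joint torques, N m; "tcp_pos": TCP position; "orientation": TCP orientation; "wrist_force": force on the tool from outside, world axes, zero at the start; "ft_torque": the same for the moment, N m; "finger_gap": finger opening in m; "grip_force": force on a finger pad.
Only numpy, scipy, OpenCV 4.12 (cv2) and the standard library are available. Lean on these libraries where they do the work, as an engineer would, in place of code of your own. Each camera call takes 0.05 s, during which the arm holds its last target. There are 200 camera calls.

## Working session

There is one attempt and no reset: what is moved stays moved. The work goes in short steps, Python scripts to look and compute and a shell command to move; the robot and the scene stay as the last step left them, time stands still between calls to the robot, and variables do not carry over. Pictures are saved under pics/ and viewed, at most 10 in all, crops included, and the job is handed in when it is done.

```bash
mkdir -p pics
cat > h.py <<'E'
import numpy as np, cv2
from workcell import env
def shot(name,fn=None):
    c=env.read_camera(name)
    if fn: cv2.imwrite(fn,c["img"][:,:,::-1])
    return c
def K(c):
    f=200/np.tan(np.radians(c["fov_y"])/2)
    return np.array([[f,0,c["cx"]],[0,f,c["cy"]],[0,0,1]])
def ray(c,uv):
    p=cv2.undistortPoints(np.array(uv,float).reshape(1,1,2),K(c),np.array(c["D"],float))[0,0]
    T=np.array(c["T"]); d=T[:3,:3]@np.array([p[0],-p[1],-1]); return T[:3,3],d
def onz(c,uv,z):
    o,d=ray(c,uv); return o+d*(z-o[2])/d[2]
def proj(c,P):
    T=np.array(c["T"]); q=T[:3,:3].T@(np.array(P,float)-T[:3,3]); q=q*[1,-1,-1]
    return cv2.projectPoints(q.reshape(1,1,3),np.zeros(3),np.zeros(3),K(c),np.array(c["D"],float))[0][0,0]
def tri(ca,ua,cb,ub):
    o1,d1=ray(ca,ua);o2,d2=ray(cb,ub)
    s=np.linalg.lstsq(np.stack([d1,-d2],1),o2-o1,rcond=None)[0]
    a=o1+s[0]*d1;b=o2+s[1]*d2
    return (a+b)/2,np.linalg.norm(a-b)
E
python3 - <<'E'
from h import *
for n in("top","side"):
    c=shot(n,f"pics/{n}0.png"); print(n,np.round(c["T"],3).tolist(),c["fov_y"],c["D"])
print(env.get_state())
E
```

```text
top [[-0.021, 0.984, -0.177, 0.473], [-0.999, -0.027, -0.034, 0.286], [-0.038, 0.176, 0.984, 0.969], [0.0, 0.0, 0.0, 1.0]] 52.62407671926826 [-0.02845111  0.          0.          0.          0.        ]
side [[0.905, 0.261, -0.337, 0.314], [-0.426, 0.551, -0.717, -0.281], [-0.001, 0.792, 0.61, 0.572], [0.0, 0.0, 0.0, 1.0]] 53.76383102740766 [-0.09343749  0.          0.          0.          0.        ]
{'clock': 0.1, 'joint_pos': array([ 1.16938590e+00,  3.13946955e-01,  4.50991277e-02,  1.30358334e+00,
       -1.14434241e-05,  1.43122242e+00]), 'qvel': array([-0.00035156, -0.00123861,  0.00152046, -0.00080634,  0.00081396,
       -0.0012682 ]), 'tau': array([ 2.68363830e-03, -4.81729209e+01,  2.99242365e+01,  1.28011167e-02,
       -8.37098924e-05,  9.30699827e-06]), 'tcp_pos': array([0.14867102, 0.55500517, 0.24148837]), 'orientation': array([-2.12905715e-04,  1.30544549e-01,  9.91442108e-01, -7.89227308e-04]), 'wrist_force': array([-0.06145934, -0.81644081, -0.11848851]), 'ft_torque': array([-0.0152876 , -0.06126768,  0.0437913 ]), 'grip_force': 0.0, 'finger_gap': 0.08523043121391355}
```

View pics/top0.png

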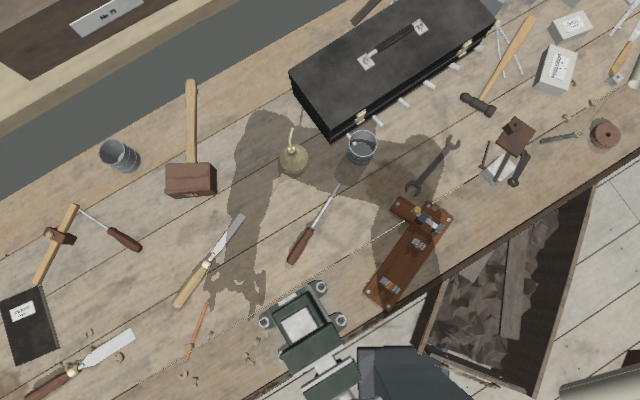

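View pics/side0.png

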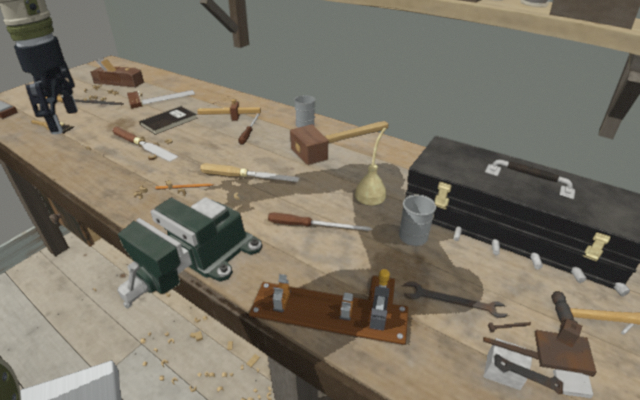

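The top view shows the screwdriver with its handle at about (300,247) and its tip at (340,185). The holder runs from (375,295) to (440,210), with the brass knob near (417,210). In the side view the handle is near (290,220), the tip near (370,230) and the knob at (384,272).

Run:
```python
from h import *
t=shot("top");s=shot("side")
a=cv2.resize(t["img"][170:320,270:470],None,fx=4,fy=4,interpolation=cv2.INTER_CUBIC)
b=cv2.resize(s["img"][200:345,245:420],None,fx=4,fy=4,interpolation=cv2.INTER_CUBIC)
cv2.imwrite("pics/tc.png",a[:,:,::-1]);cv2.imwrite("pics/sc.png",b[:,:,::-1])
for n,c,(x0,y0,x1,y1) in(("top",t,(270,170,470,320)),("side",s,(245,200,420,345))):
    im=c["img"][y0:y1,x0:x1]; hsv=cv2.cvtColor(im,cv2.COLOR_RGB2HSV)
    for nm,lo,hi in(("knob",(18,130,90),(32,255,255)),("wood",(0,90,30),(12,255,190))):
        m=cv2.inRange(hsv,lo,hi); k,l,st,ce=cv2.connectedComponentsWithStats(m)
        for i in range(1,k):
            if st[i,4]>12:
                P=np.argwhere(l==i)[:,::-1].astype(np.float32)
                print(n,nm,st[i,4],(st[i,:2]+[x0,y0]),st[i,2:4],np.round(ce[i]+[x0,y0],1),np.round(cv2.boxPoints(cv2.minAreaRect(P))+[x0,y0],1).tolist() if st[i,4]>100 else '')
```

```text
top wood 2150 [367 196] [ 75 116] [402.  258.6] [[341.6, 281.1], [399.2, 194.8], [446.9, 226.6], [389.4, 312.9]]
top wood 218 [422 202] [26 23] [434.7 213.4] [[419.5, 211.3], [426.8, 200.2], [449.2, 215.2], [441.8, 226.2]]
top wood 331 [287 228] [26 37] [299.1 246.5] [[284.9, 260.4], [306.3, 226.1], [314.1, 230.9], [292.6, 265.2]]
side knob 150 [379 269] [11 16] [383.8 276.6] [[379.0, 269.0], [389.0, 269.0], [389.0, 284.0], [379.0, 284.0]]
side wood 373 [268 213] [43 13] [288.7 219. ] [[267.4, 221.1], [268.8, 211.3], [311.0, 217.3], [309.6, 227.1]]
side wood 13 [371 283] [8 4] [374.5 284.9] 
side wood 18 [270 289] [ 4 11] [271.6 293.1] 
side wood 38 [369 288] [ 6 13] [371.7 293.7] 
side wood 13 [356 300] [ 5 10] [358.3 304.5] 
side wood 16 [387 301] [ 4 12] [388.1 307.1] 
side wood 22 [258 303] [11  7] [262.5 305.4] 
side wood 13 [266 303] [7 6] [269.8 305.5] 
side wood 24 [285 305] [12 10] [289.1 309.2] 
side wood 22 [333 305] [8 8] [337.4 308.2] 
side wood 20 [361 304] [8 6] [365.  306.4] 
side wood 14 [271 307] [7 6] [273.1 310.1] 
side wood 17 [297 310] [ 5 10] [298.8 314.5] 
side wood 31 [324 310] [10  9] [329.  314.4] 
side wood 13 [356 311] [8 4] [359.8 312.9] 
side wood 21 [276 312] [11  6] [280.7 314.3] 
side wood 30 [315 312] [10  9] [319.6 315.5] 
side wood 16 [334 313] [8 7] [337.5 316.5] 
side wood 52 [357 313] [16 17] [365.3 321.4] 
side wood 13 [251 314] [7 5] [253.7 315.9] 
side wood 15 [308 314] [8 6] [310.6 316.1] 
side wood 17 [390 315] [10  5] [394.9 317.2] 
side wood 21 [327 319] [6 8] [329.4 322.2] 
side wood 123 [334 319] [30 16] [347.7 325.7] [[334.0, 334.0], [334.0, 319.0], [363.0, 319.0], [363.0, 334.0]]
side wood 25 [385 323] [11  6] [389.2 325.7]
```

View pics/tc.png

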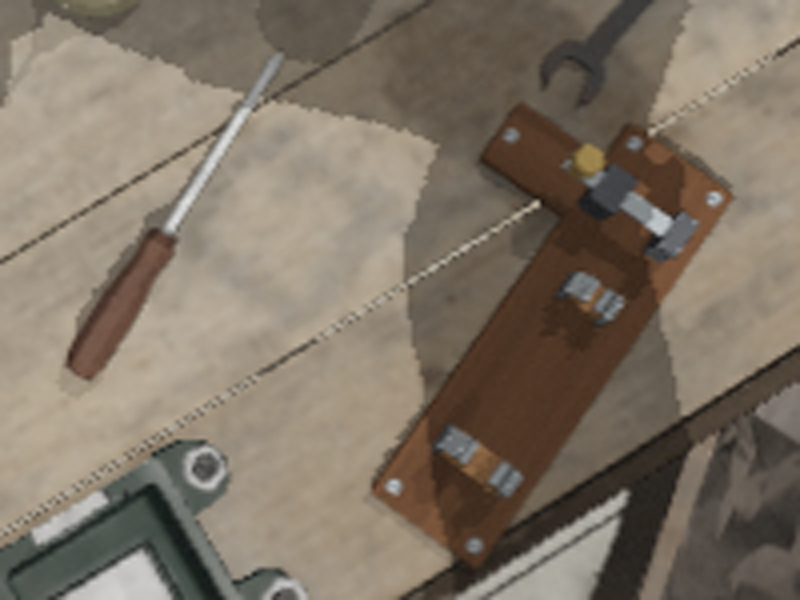

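View pics/sc.png

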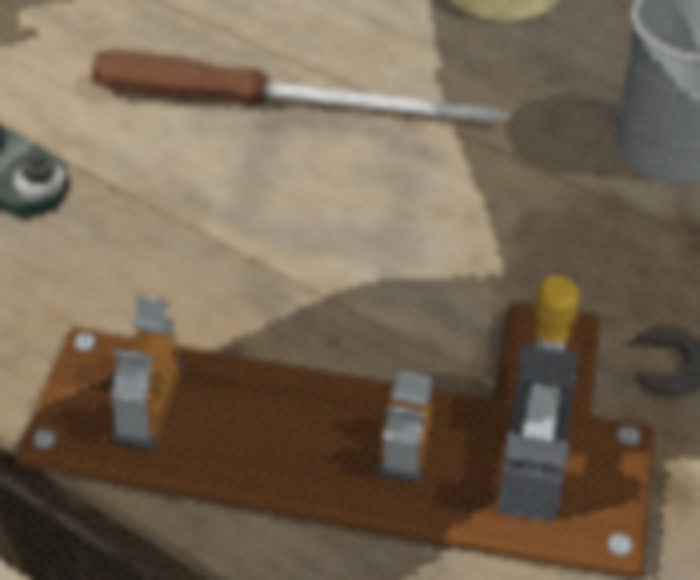

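The crops show the following, in crop pixels:
- **Screwdriver, top view:** handle end (85,367), handle/shank joint (168,236) and tip (278,57).
- **Holder, top view:** base screws at (394,486), (475,545), (634,143) and (714,199), and knob top at (588,159).
- **Holder, side view:** base screws at (85,342), (44,438), (628,435) and (619,544), and the knob at (557,308).

Next I triangulate these points.

Run:
```python
from h import *
np.set_printoptions(precision=4,suppress=True)
t=shot("top");s=shot("side")
T=lambda u,v:(270+u/4-.375,170+v/4-.375)
S=lambda u,v:(245+u/4-.375,200+v/4-.375)
tt=[(394,486),(475,545),(714,199),(634,143)];ss=[(85,342),(44,438),(619,544),(628,435)]
A=[];B=[]
for a,b in zip(tt,ss):
    A.append(onz(t,T(*a),.01));B.append(onz(s,S(*b),.01)); print("screw",A[-1],B[-1],tri(t,T(*a),s,S(*b)))
for X in(A,B,[(a+b)/2 for a,b in zip(A,B)]):
    X=np.array(X);c=X.mean(0);y=(X[0]+X[1]-X[2]-X[3])[:2];L=np.linalg.norm(y)/2;y/=np.linalg.norm(y);x=np.array([y[1],-y[0]])
    print("c",c,"y",y,"yaw",np.degrees(np.arctan2(x[1],x[0])),"len",L)
    print(" hseat",c[:2]+.04*y," sseat",c[:2]-.03*y," bolt line",c[:2]-.085*y)
print("knob",tri(t,T(588,159),s,S(558,287)),onz(t,T(588,159),.074),onz(s,S(557,308),.066))
for n,a,b,z in(("end",(85,367),(97,70),.012),("joint",(168,236),(264,87),.012),("tip",(278,57),(503,117),.004)):
    print(n,tri(t,T(*a),s,S(*b)),onz(t,T(*a),z),onz(s,S(*b),z))
```

```text
screw [0.4274 0.194  0.01  ] [0.4261 0.1962 0.01  ] (array([0.4266, 0.1944, 0.0119]), np.float64(0.0017686459943536512))
screw [0.3933 0.1492 0.01  ] [0.392  0.1522 0.01  ] (array([0.3926, 0.1498, 0.0128]), np.float64(0.0019882653394183037))
screw [ 0.5892 -0.0021  0.01  ] [0.5881 0.0003 0.01  ] (array([ 0.588 , -0.001 ,  0.0121]), np.float64(0.001964071958700137))
screw [0.624  0.0426 0.01  ] [0.6225 0.0448 0.01  ] (array([0.6227, 0.0435, 0.0116]), np.float64(0.002251268369933368))
c [0.5085 0.0959 0.01  ] y [-0.7919  0.6107] yaw 52.35875232475083 len 0.24780815478633383
 hseat [0.4768 0.1203]  sseat [0.5322 0.0776]  bolt line [0.5758 0.044 ]
c [0.5072 0.0984 0.01  ] y [-0.7911  0.6117] yaw 52.28846225159135 len 0.24797912349697426
 hseat [0.4755 0.1229]  sseat [0.5309 0.08  ]  bolt line [0.5744 0.0464]
c [0.5078 0.0972 0.01  ] y [-0.7915  0.6112] yaw 52.32359516865409 len 0.24789359250600163
 hseat [0.4762 0.1216]  sseat [0.5316 0.0788]  bolt line [0.5751 0.0452]
knob (array([0.605 , 0.0851, 0.0736]), np.float64(0.0013434394541788901)) [0.6056 0.0848 0.074 ] [0.602  0.0808 0.066 ]
end (array([0.4969, 0.3721, 0.0159]), np.float64(0.004870641669983538)) [0.4994 0.3718 0.012 ] [0.4958 0.3773 0.012 ]
joint (array([0.5739, 0.3218, 0.0142]), np.float64(0.0023696019668277765)) [0.5753 0.3215 0.012 ] [0.5738 0.3245 0.012 ]
tip (array([0.6833, 0.2526, 0.0061]), np.float64(0.0002208193735285284)) [0.6838 0.2525 0.004 ] [0.6845 0.2546 0.004 ]
```

```bash
python3 -m jog '[[0,0,0,0,5.7],[0,0,0,0,5.7],[0,0,0,0,5.7],[0,0,0,0,5.6],[0,-0.02,0,0,0]]' 30
python3 -m jog '[[0,-0.04,-0.006,0,0],[0,-0.04,-0.006,0,0],[0,-0.04,-0.006,0,0],[0,-0.04,-0.006,0,0],[0,-0.04,-0.006,0,0]]'
python3 -m jog '[[0,-0.04,-0.006,0,0],[0,-0.04,-0.006,0,0],[0,-0.04,-0.006,0,0],[0,-0.04,-0.006,0,0],[0,-0.04,-0.006,0,0]]'
python3 -m jog '[[0,-0.04,-0.006,0,0],[0,-0.04,-0.006,0,0],[0,-0.04,-0.006,0,0],[0,-0.04,-0.006,0,0],[0,0,0,0,0]]'
cat >> h.py <<'E'
HX=np.array([.6112,.7915]);HY=np.array([-.7915,.6112])
def to(P):
    from scipy.spatial.transform import Rotation as R
    s=env.get_state();q=s["orientation"];r=R.from_quat([*q[1:],q[0]]).as_matrix()
    print("pos",np.round(s["tcp_pos"],4),"tool delta",np.round(r.T@(np.array(P)-s["tcp_pos"]),4),"toolx ang",round(np.degrees(np.arctan2(r[1,0],r[0,0])),2),"F",np.round(s["wrist_force"],1),"gap",round(s["finger_gap"],4),"t",s["clock"])
E
python3 -c "
from h import *
to([.605,.084,.067])"
```

```text
clock: 0.72
tcp_pos: [0.1631, 0.5444, 0.2421]
orientation: [-0.001, 0.324, 0.946, 0.0]
wrist_force: [0.3, -0.3, -0.2]
finger_gap: 0.0424
grip_force: 0.0
clock: 1.13
tcp_pos: [0.3054, 0.3957, 0.2424]
orientation: [0.0, 0.323, 0.946, 0.0]
wrist_force: [0.5, 0.2, 0.5]
finger_gap: 0.0428
grip_force: 0.0
clock: 1.55
tcp_pos: [0.4455, 0.2494, 0.2425]
orientation: [0.0, 0.323, 0.946, 0.0]
wrist_force: [0.4, 0.8, -0.3]
finger_gap: 0.0429
grip_force: 0.0
clock: 1.97
tcp_pos: [0.5611, 0.129, 0.2415]
orientation: [0.002, 0.326, 0.945, -0.0]
wrist_force: [-0.7, 0.1, 0.1]
finger_gap: 0.0428
grip_force: 0.0
pos [0.5611 0.129  0.2415] tool delta [-0.0617 -0.0084  0.1747] toolx ang 141.92 F [-0.7  0.1  0.1] gap 0.0428 t 1.9667
```

```bash
python3 -m jog '[[0,-0.031,-0.004,0,-0.4],[0,-0.031,-0.004,0,0],[0,0,0,0.035,0],[0,0,0,0.035,0],[0,0,0,0.02,0]]'
python3 -m jog '[[0,0,0,0,0],[0,0,0,0,0]]'
python3 - <<'E'
from h import *
to([.605,.084,.067])
t=shot("top");s=shot("side")
a=cv2.resize(t["img"][165:265,350:480],None,fx=3,fy=3);b=cv2.resize(s["img"][220:320,320:450],None,fx=3,fy=3)
cv2.imwrite("pics/k1.png",np.hstack([a,b])[:,:,::-1])
E
```

```text
clock: 2.38
tcp_pos: [0.5996, 0.0896, 0.1488]
orientation: [-0.002, 0.32, 0.947, -0.001]
wrist_force: [-0.3, 0.1, 0.4]
finger_gap: 0.0431
grip_force: 0.0
clock: 2.55
tcp_pos: [0.5996, 0.0903, 0.1514]
orientation: [-0.001, 0.32, 0.947, -0.0]
wrist_force: [-0.2, 0.1, 0.8]
finger_gap: 0.0426
grip_force: 0.0
pos [0.5996 0.0903 0.1514] tool delta [-0.0083 -0.0016  0.0844] toolx ang 142.7 F [-0.2  0.1  0.8] gap 0.0426 t 2.55
```

View pics/k1.png

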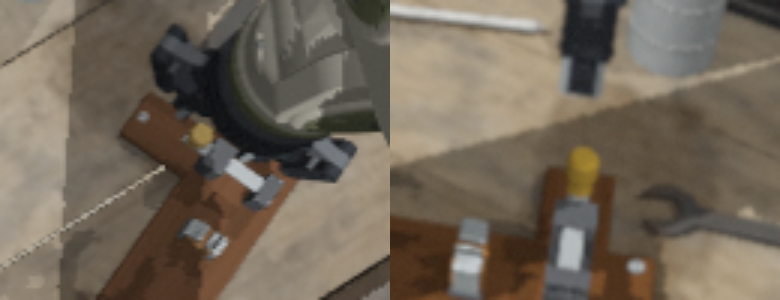

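The gripper is above the knob and aligned with it: the fingers straddle it at (200,135) in the left panel. Next I go down, grip the knob and slide it.

```bash
python3 -m jog '[[0,-0.008,-0.002,0.015,0],[0,0,0,0.03,0],[0,0,0,0.025,0],[0,0,0,0.014,0],[0,0,0,0,0]]' 30
python3 -m jog '[[1,0,0,0,0],[1,0,0,0,0],[1,0,0,0,0],[1,0,0,0,0],[1,0,0,0,0]]' 30
python3 -c "
from h import *
to([.605,.084,.067])"
```

```text
clock: 3.07
tcp_pos: [0.6049, 0.084, 0.0671]
orientation: [-0.001, 0.32, 0.948, -0.0]
wrist_force: [-0.3, -0.0, 0.5]
finger_gap: 0.0427
grip_force: 0.0
clock: 3.48
tcp_pos: [0.6077, 0.084, 0.0709]
orientation: [0.002, 0.32, 0.948, 0.001]
wrist_force: [-0.1, -0.4, 6.6]
finger_gap: 0.0164
grip_force: 29.7
pos [0.6077 0.084  0.0709] tool delta [ 0.0021 -0.0016  0.0038] toolx ang 142.71 F [-0.1 -0.4  6.6] gap 0.0164 t 3.4833
```

```bash
python3 -m jog '[[1,0,0.008,0,0],[1,0,0.008,0,0],[1,0,0.008,0,0],[1,0,0.006,0,0],[1,0,0,0,0]]' 30
python3 -c "
from h import *
to([.605,.084,.067])
c=shot('side');t=shot('top')
a=cv2.resize(c['img'][220:340,300:460],None,fx=3,fy=3);b=cv2.resize(t['img'][165:285,340:500],None,fx=3,fy=3)
cv2.imwrite('pics/k2.png',np.hstack([a,b])[:,:540+300,::-1][:,:800])"
```

```text
clock: 3.9
tcp_pos: [0.6235, 0.1046, 0.0706]
orientation: [0.001, 0.32, 0.947, -0.004]
wrist_force: [-7.6, -11.8, 11.8]
finger_gap: 0.0166
grip_force: 30.5
pos [0.6235 0.1046 0.0706] tool delta [ 0.0022 -0.0276  0.0038] toolx ang 142.62 F [ -7.6 -11.8  11.8] gap 0.0166 t 3.9
```

View pics/k2.png

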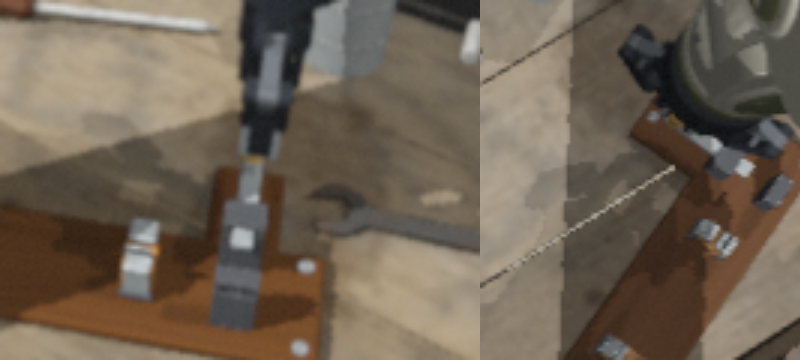

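The knob moved 26 mm and then met firm resistance of about 14 N, so the bolt is at its open stop. Next I release it and rise.

```bash
python3 -c "
from workcell import env;print(env.tip_extent)"
python3 -m jog '[[0,0,0,0,0],[0,0,0,0,0],[0,0,0,0,0],[0,0,0,-0.03,0],[0,0,0,-0.04,0]]' 30
python3 -m jog '[[0,0,0,-0.03,-5],[0,0,0,0,0]]'
python3 -c "
from h import *
from workcell import env;print(env.tip_extent)
c=shot('top');im=c['img'];hsv=cv2.cvtColor(im,cv2.COLOR_RGB2HSV)[190:240,380:440]
m=cv2.inRange(hsv,(18,110,70),(34,255,255));P=np.argwhere(m)
print(len(P),'knob px',P.mean(0)[::-1]+[380,190], onz(c,P.mean(0)[::-1]+[380,190],.074))
c=shot('side');hsv=cv2.cvtColor(c['img'],cv2.COLOR_RGB2HSV)[240:300,360:410]
m=cv2.inRange(hsv,(18,130,90),(32,255,255));P=np.argwhere(m);print(len(P), onz(c,P.mean(0)[::-1]+[360,240],.066))
to([.556,.3345,.016])"
```

```text
0.011
clock: 4.42
tcp_pos: [0.621, 0.1078, 0.1348]
orientation: [-0.004, 0.32, 0.948, -0.001]
wrist_force: [0.4, -0.3, 0.7]
finger_gap: 0.0427
grip_force: 0.0
clock: 4.58
tcp_pos: [0.6279, 0.1083, 0.1759]
orientation: [0.006, 0.276, 0.961, 0.002]
wrist_force: [1.9, 0.6, 1.7]
finger_gap: 0.0427
grip_force: 0.0
0.011
51 knob px [406.47058824 202.96078431] [0.62066536 0.10639367 0.074     ]
137 [0.61818266 0.10231825 0.066     ]
pos [0.6255 0.1081 0.1702] tool delta [0.1802 0.1538 0.1541] toolx ang 147.7 F [-0.9  0.2 -0. ] gap 0.0428 t 4.6833
```

```bash
python3 -m jog '[[0,0.03,0.0256,0,0],[0,0.03,0.0256,0,0],[0,0.03,0.0256,0,0],[0,0.03,0.0256,0,0],[0,0.03,0.0256,0,0]]' 30
python3 -m jog '[[0,0.03,0.0256,0.03,0],[0,0,0,0.03,0],[0,0,0,0.03,0],[0,0,0,0,0]]'
python3 -c "
from h import *
to([.556,.3345,.016])
c=shot('side');t=shot('top')
a=cv2.resize(c['img'][120:250,220:380],None,fx=2.5,fy=2.5);b=cv2.resize(t['img'][170:300,250:410],None,fx=2.5,fy=2.5)
cv2.imwrite('pics/s1.png',np.hstack([a,b])[:,:,::-1])"
```

```text
clock: 5.1
tcp_pos: [0.564, 0.2973, 0.1663]
orientation: [-0.001, 0.279, 0.96, -0.001]
wrist_force: [1.0, -0.7, -0.2]
finger_gap: 0.0429
grip_force: 0.0
clock: 5.43
tcp_pos: [0.55, 0.3266, 0.0748]
orientation: [-0.005, 0.277, 0.961, -0.004]
wrist_force: [-1.6, -0.6, -1.5]
finger_gap: 0.043
grip_force: 0.0
pos [0.55   0.3266 0.0748] tool delta [-0.0013  0.0105  0.0586] toolx ang 147.79 F [-1.6 -0.6 -1.5] gap 0.043 t 5.4333
```

View pics/s1.png

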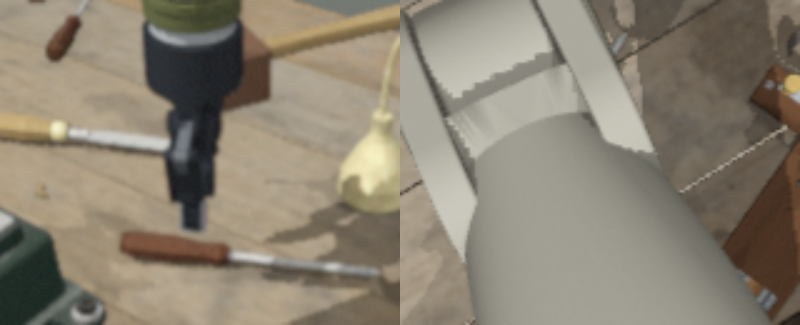

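In the side view the fingertips at (192,225) are just over the handle and near its neck end, as intended. Next I go down and grasp.

```bash
python3 -m jog '[[0,0,0.01,0.01,0.5],[0,0,0,0.02,0],[0,0,0,0.018,0],[0,0,0,0.008,0],[0,0,0,0,0]]' 100
python3 -c "
from h import *
to([.556,.3345,.016])"
```

```text
clock: 5.95
tcp_pos: [0.5611, 0.3357, 0.026]
orientation: [-0.001, 0.283, 0.959, -0.0]
wrist_force: [-0.1, 0.1, -0.2]
finger_gap: 0.0428
grip_force: 0.0
pos [0.5611 0.3357 0.026 ] tool delta [ 0.0036 -0.0038  0.01  ] toolx ang 147.14 F [-0.1  0.1 -0.2] gap 0.0428 t 5.95
```

```bash
python3 -m jog '[[0,0.0036,-0.0038,0.005,0],[0,0,0,0.005,0],[0.2,0,0,0,0],[0.6,0,0,0,0],[0.6,0,0,0,0]]' 100
python3 -m jog '[[1,0,0,0,0],[1,0,0,0,0],[1,0,0,0,0],[1,0,0,0,0],[1,0,0,0,0]]' 100
python3 -c "
from h import *
to([.556,.3345,.016])"
```

```text
clock: 6.37
tcp_pos: [0.5565, 0.3351, 0.0182]
orientation: [0.0, 0.282, 0.959, 0.0]
wrist_force: [-0.3, -0.1, 3.3]
finger_gap: 0.0189
grip_force: 90.9
clock: 6.78
tcp_pos: [0.5565, 0.3351, 0.0182]
orientation: [0.001, 0.282, 0.959, 0.0]
wrist_force: [-1.5, -1.5, 5.0]
finger_gap: 0.0188
grip_force: 98.8
pos [0.5565 0.3351 0.0182] tool delta [ 0.0001 -0.0008  0.0022] toolx ang 147.2 F [-1.5 -1.5  5. ] gap 0.0188 t 6.7833
```

```bash
python3 -m jog '[[1,0,0,-0.02,0],[1,0,0,-0.04,0],[1,0,0,-0.04,0],[1,0,0,-0.02,4.9],[1,0,0,0,0]]' 100
python3 -m jog '[[1,0,0,0,0],[1,0,0,0,0]]'
python3 - <<'E'
from h import *
p=env.get_state()["tcp_pos"]
to([*(np.array([.4762,.1216])),.1]); 
c=shot('side','pics/s2full.png')
a=cv2.resize(c['img'][120:250,220:420],None,fx=4,fy=4)
cv2.imwrite('pics/s2.png',a[:,:,::-1])
# expected pixel (crop) of tool points if gripped at tcp-5mm
sl=np.radians(3)
for d in(75,0,-23,-70,-155):
    P=[*(p[:2]+HY*d/1000),p[2]-.006+np.sin(sl)*d/1000]; print(d,(proj(c,P)+.375-[220,120])*4)
E
```

```text
clock: 7.2
tcp_pos: [0.5595, 0.3364, 0.1435]
orientation: [0.004, 0.324, 0.946, 0.004]
wrist_force: [0.9, -0.0, -0.9]
finger_gap: 0.0187
grip_force: 98.4
clock: 7.37
tcp_pos: [0.5554, 0.3345, 0.1357]
orientation: [-0.001, 0.323, 0.947, -0.001]
wrist_force: [-0.2, -0.8, -1.5]
finger_gap: 0.0187
grip_force: 98.4
pos [0.5554 0.3345 0.1357] tool delta [-0.0674 -0.2169  0.036 ] toolx ang 142.36 F [-0.2 -0.8 -1.5] gap 0.0187 t 7.3667
75 [175.96813981 203.03231576]
0 [318.26898861 226.77002304]
-23 [362.78891896 234.22528856]
-70 [454.9523499  249.70208447]
-155 [625.26845063 278.45651659]
```

View pics/s2.png

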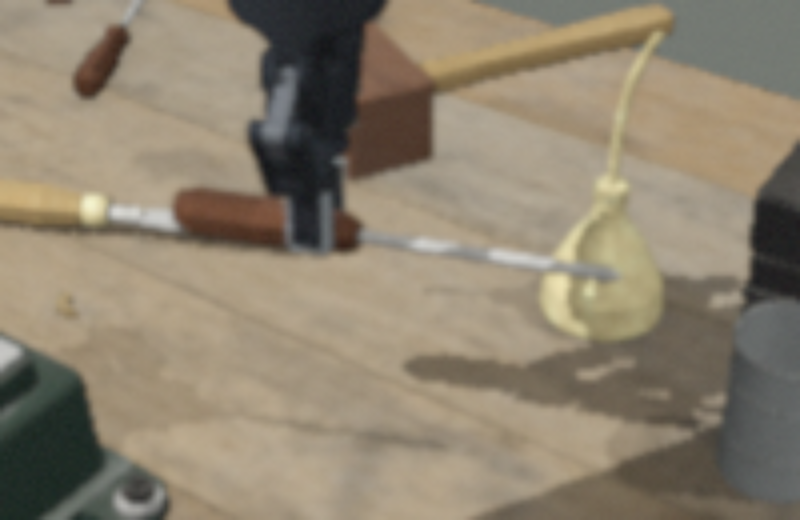

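The tool is gripped as predicted: handle end near (176,207), joint (360,235) and tip (620,274), against computed (176,203), (363,234) and (625,278). The slope is kept. Next I carry it over the holder.

```bash
python3 -m jog '[[1,-0.034,0,-0.02,0],[1,-0.034,0,-0.01,0],[1,0,-0.036,0,0],[1,0,-0.036,0,0],[1,0,-0.036,0,0]]' 110
python3 -m jog '[[1,0,-0.036,0,0],[1,0,-0.036,0,0],[1,0,-0.037,0,0],[1,0,0,0.02,0],[1,0,0,0.02,0]]'
python3 -m jog '[[1,0,0,0.02,0],[1,0,0,0,0],[1,0,0,0,0]]'
python3 -c "
from h import *
to([.4762,.1216,.081])"
```

```text
clock: 7.83
tcp_pos: [0.5427, 0.2063, 0.1637]
orientation: [-0.002, 0.323, 0.946, -0.001]
wrist_force: [-0.9, -0.8, -0.5]
finger_gap: 0.0185
grip_force: 112.6
clock: 8.25
tcp_pos: [0.4756, 0.1201, 0.1261]
orientation: [-0.0, 0.324, 0.946, -0.0]
wrist_force: [0.0, 0.1, -1.9]
finger_gap: 0.018
grip_force: 112.6
clock: 8.5
tcp_pos: [0.475, 0.1213, 0.105]
orientation: [-0.003, 0.323, 0.946, -0.001]
wrist_force: [-0.2, 0.1, -0.3]
finger_gap: 0.0185
grip_force: 112.6
pos [0.475  0.1213 0.105 ] tool delta [-0.0009  0.0011  0.024 ] toolx ang 142.31 F [-0.2  0.1 -0.3] gap 0.0185 t 8.5
```

```bash
python3 -m jog '[[1,-0.001,0.001,0.012,0],[1,0,0,0.012,0],[1,0,0,0,0],[1,0,0,0,0]]'
python3 - <<'E'
from h import *
to([.4762,.1216,.081])
p=env.get_state()["tcp_pos"]
c=shot('side');t=shot('top')
a=cv2.resize(c['img'][240:350,240:420],None,fx=4.3,fy=4.3,interpolation=cv2.INTER_CUBIC)
b=cv2.resize(t['img'][180:250,380:480],None,fx=4,fy=4,interpolation=cv2.INTER_CUBIC)
im=np.zeros((600,780,3),np.uint8); h,w=a.shape[:2]; a=cv2.resize(a,(540,330)); im[:330,:540]=a; im[320:600,380:780]=b
cv2.imwrite('pics/p1.png',im[:,:,::-1])
# expected positions
hs=np.array([.4762,.1216])
for nm,P in(("shank now",[*(p[:2]-HY*.07),p[2]-.0097]),("tip now",[*(p[:2]-HY*.155),p[2]-.0141]),("joint",[*(p[:2]-HY*.023),p[2]-.0072]),("sseat top",[*(hs-HY*.07),.05])):
    print(nm,(proj(c,P)-[240,240])*3,(proj(t,P)-[380,180])*4+[380,320])
E
```

```text
clock: 8.83
tcp_pos: [0.4784, 0.1219, 0.0832]
orientation: [-0.0, 0.323, 0.946, -0.0]
wrist_force: [1.0, 0.2, -1.3]
finger_gap: 0.0184
grip_force: 112.6
pos [0.4784 0.1219 0.0832] tool delta [ 0.0015 -0.0016  0.0022] toolx ang 142.33 F [ 1.   0.2 -1.3] gap 0.0184 t 8.8333
shank now [327.43787737 143.80525682] [545.34405965 566.85263204]
tip now [484.48907169 174.83152266] [628.96981059 444.11370937]
joint [242.47710137 126.58511999] [497.81367557 636.47160885]
sseat top [322.34083536 173.36051499] [536.67895365 573.82323   ]
```

View pics/p1.png

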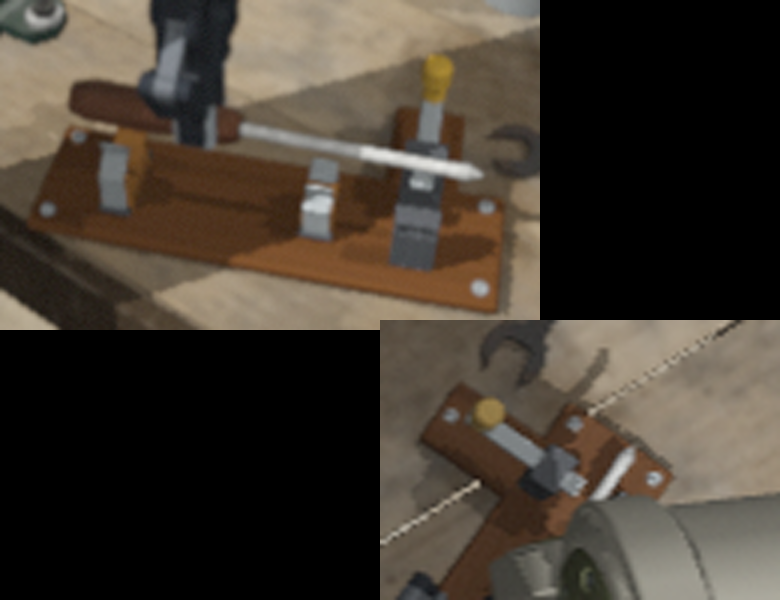

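The tip shows at (480,174) in the side view, within 4 px of the prediction. It lies between the retracted bar tip and the catch, lined up with the narrow clip. Next I press down.

```bash
python3 -m jog '[[1,0.0015,-0.0015,0.004,0],[1,0,0,0.006,0],[1,0,0,0.006,0],[1,0,0,0.006,0],[1,0,0,0,0]]' 120
python3 -c "
from h import *
to([.4762,.1216,.046])"
python3 -m jog '[[1,0,0,0.005,0],[1,0,0,0.005,0],[1,0,0,0.004,0],[1,0,0,0,0]]' 120
python3 -c "
from h import *
to([.4762,.1216,.046])"
```

```text
clock: 9.35
tcp_pos: [0.4759, 0.1214, 0.0601]
orientation: [-0.0, 0.323, 0.946, -0.0]
wrist_force: [0.5, 0.8, -2.0]
finger_gap: 0.018
grip_force: 120.1
pos [0.4759 0.1214 0.0601] tool delta [-0.0001  0.0003  0.0141] toolx ang 142.3 F [ 0.5  0.8 -2. ] gap 0.018 t 9.35
clock: 9.68
tcp_pos: [0.4771, 0.1211, 0.0476]
orientation: [0.001, 0.323, 0.946, -0.0]
wrist_force: [-0.7, -2.9, 6.7]
finger_gap: 0.0179
grip_force: 121.3
pos [0.4771 0.1211 0.0476] tool delta [ 0.0011 -0.0001  0.0016] toolx ang 142.31 F [-0.7 -2.9  6.7] gap 0.0179 t 9.6833
```

```bash
python3 -m jog '[[1,0,0,0.002,0],[1,0,0,0.002,0],[1,0,0,0.002,0],[1,0,0,0,0],[1,0,0,0,0]]' 120
python3 -c "
from h import *
to([.4762,.1216,.046])
print(env.get_state()['ft_torque'])"
```

```text
clock: 10.1
tcp_pos: [0.4773, 0.1211, 0.0471]
orientation: [0.002, 0.323, 0.946, 0.0]
wrist_force: [-17.2, -6.6, 58.6]
finger_gap: 0.0181
grip_force: 127.7
pos [0.4773 0.1211 0.0471] tool delta [ 0.0012 -0.0003  0.0011] toolx ang 142.33 F [-17.2  -6.6  58.6] gap 0.0181 t 10.1
[-0.87501339  3.89363818  0.27417412]
```

```bash
python3 -m jog '[[1,0,0,-0.005,0],[0.3,0,0,0,0],[0.3,0,0,0,0],[0.2,0,0,0,0],[0.2,0,0,0,0]]' 30
python3 -m jog '[[0.2,0,0,-0.02,0],[0.2,0,0,-0.04,0],[0.2,0,0,-0.04,0],[0.2,0,0.04,0,0],[0.2,0,0.04,0,0]]' 30
python3 -m jog '[[0.2,0,0.04,0,0],[0.2,0.02,0.03,0,0],[0.2,0.04,0,0,0],[0.2,0.03,0,0,0],[0.2,0,0,0,0]]' 30
python3 - <<'E'
from h import *
to([.5,.1,.046])
c=shot('side');t=shot('top')
a=cv2.resize(c['img'][240:350,240:420],None,fx=3,fy=3,interpolation=cv2.INTER_CUBIC)
b=cv2.resize(t['img'][190:320,350:470],None,fx=4,fy=4,interpolation=cv2.INTER_CUBIC)
im=np.zeros((600,800,3),np.uint8); im[:330,:540]=a; im[80:600,320:800]=b; im[:330,:400]=a[:,:400]
im=np.zeros((600,800,3),np.uint8); im[:330,:540]=a; bb=cv2.resize(t['img'][190:320,350:470],None,fx=2.1,fy=2.1,interpolation=cv2.INTER_CUBIC); im[:273,545:797]=bb
cc=cv2.resize(t['img'][195:255,380:460],None,fx=3.2,fy=3.2,interpolation=cv2.INTER_CUBIC); im[340:532,:256]=cc
cv2.imwrite('pics/p2.png',im[:,:,::-1])
hs=np.array([.4762,.1216])
for nm,P in(("end",[*(hs+HY*.075),.044]),("joint",[*(hs-HY*.023),.0388]),("tip",[*(hs-HY*.155),.032])):
    print(nm,(proj(c,P)-[240,240])*3,(proj(t,P)-[350,190])*2.1+[545,0])
E
```

```text
clock: 10.52
tcp_pos: [0.476, 0.1215, 0.0451]
orientation: [-0.001, 0.323, 0.946, -0.0]
wrist_force: [0.3, 0.2, -0.1]
finger_gap: 0.0343
grip_force: 0.0
clock: 10.93
tcp_pos: [0.5275, 0.1849, 0.1491]
orientation: [0.002, 0.325, 0.946, 0.001]
wrist_force: [0.8, -1.2, 0.2]
finger_gap: 0.0341
grip_force: 0.0
clock: 11.35
tcp_pos: [0.4922, 0.2982, 0.1441]
orientation: [-0.003, 0.321, 0.947, -0.001]
wrist_force: [-1.0, -0.4, -0.4]
finger_gap: 0.034
grip_force: 0.0
pos [0.4922 0.2982 0.1441] tool delta [-0.127  -0.1523  0.0981] toolx ang 142.61 F [-1.  -0.4 -0.4] gap 0.034 t 11.35
end [ 73.3931026  136.68525375] [611.82704061 223.50867007]
joint [239.32756212 171.92960446] [663.42588403 148.27697087]
tip [472.77930212 219.37298287] [729.82648045  51.10355196]
```

View pics/p2.png

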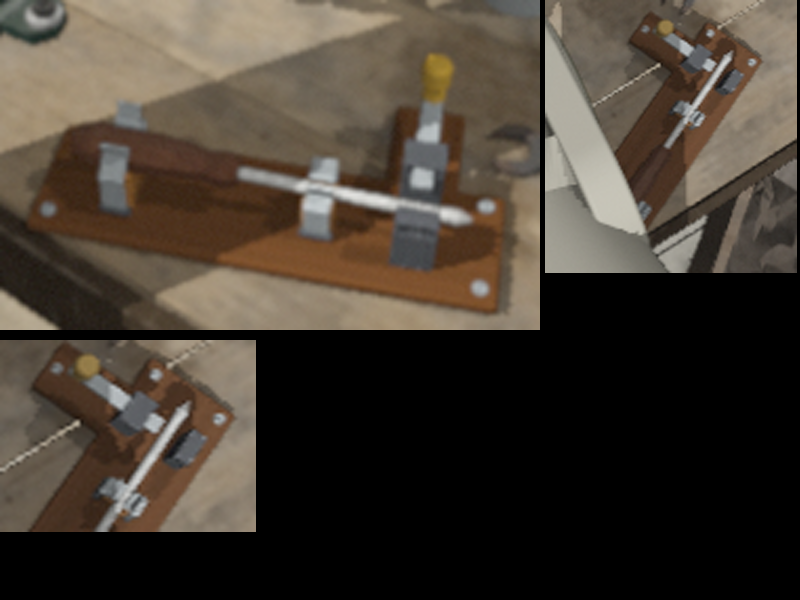

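The screwdriver is seated in both clips: joint at (240,173) and tip at (470,217), against expected (239,172) and (473,219). The knob is at (437,75), still open. Next I go back to the knob.

```bash
python3 -c "
from h import *
to([.6225,.1045,.145])"
python3 -m jog '[[0.1,-0.037,-0.013,0,0],[0.1,-0.037,-0.013,0,0],[0.1,-0.037,-0.013,0,0],[0.1,-0.037,-0.013,0,0],[0.1,-0.037,-0.013,0,0]]' 40
python3 -m jog '[[0.1,-0.036,-0.011,0,0],[0.1,0,0,0,0],[0.1,0,0,0,0]]' 40
python3 -c "
from h import *
to([.6225,.1045,.067])"
```

```text
pos [0.4959 0.296  0.145 ] tool delta [-0.2171 -0.0747 -0.    ] toolx ang 142.45 F [ 0.9 -0.4  0.2] gap 0.034 t 11.45
clock: 11.87
tcp_pos: [0.6052, 0.1278, 0.1458]
orientation: [0.0, 0.324, 0.946, 0.0]
wrist_force: [0.0, 0.3, -0.4]
finger_gap: 0.0384
grip_force: 0.0
clock: 12.12
tcp_pos: [0.627, 0.0964, 0.1452]
orientation: [-0.0, 0.326, 0.945, -0.0]
wrist_force: [-0.6, -0.4, 0.1]
finger_gap: 0.0388
grip_force: 0.0
pos [0.627  0.0964 0.1452] tool delta [0.0086 0.0036 0.0782] toolx ang 141.98 F [-0.6 -0.4  0.1] gap 0.0388 t 12.1167
```

```bash
python3 -m jog '[[0.1,0.0085,0.0035,0.015,0],[0.1,0,0,0.02,0],[0.1,0,0,0.02,0],[0.1,0,0,0.01,0],[0.1,0,0,0,0]]' 40
python3 -c "
from h import *
to([.6225,.1045,.067])"
```

```text
clock: 12.53
tcp_pos: [0.6183, 0.1082, 0.0781]
orientation: [-0.003, 0.323, 0.946, -0.001]
wrist_force: [-0.5, -0.2, -0.3]
finger_gap: 0.0383
grip_force: 0.0
pos [0.6183 0.1082 0.0781] tool delta [-0.0056 -0.0003  0.0111] toolx ang 142.33 F [-0.5 -0.2 -0.3] gap 0.0383 t 12.5333
```

```bash
python3 -m jog '[[0.1,-0.004,0,0.011,0],[0.1,0,0,0,0],[0.8,0,0,0,0],[1,0,0,0,0],[1,0,0,0,0]]' 30
python3 -m jog '[[1,0,0,0,0],[1,0,-0.008,0,0],[1,0,-0.008,0,0],[1,0,-0.008,0,0],[1,0,0,0,0]]' 30
python3 -c "
from h import *
to([.605,.082,.067])"
```

```text
clock: 12.95
tcp_pos: [0.6235, 0.1042, 0.0709]
orientation: [0.0, 0.323, 0.946, -0.001]
wrist_force: [-2.7, -4.2, 1.4]
finger_gap: 0.0163
grip_force: 29.3
clock: 13.37
tcp_pos: [0.6088, 0.0851, 0.0708]
orientation: [0.0, 0.324, 0.946, -0.0]
wrist_force: [-0.2, -1.8, 2.2]
finger_gap: 0.0165
grip_force: 29.7
pos [0.6088 0.0851 0.0708] tool delta [ 0.0011 -0.0048  0.0038] toolx ang 142.24 F [-0.2 -1.8  2.2] gap 0.0165 t 13.3667
```

```bash
python3 -m jog '[[1,0,-0.003,0,0],[1,0,-0.003,0,0],[1,0,-0.002,0,0],[1,0,0,0,0]]' 30
python3 -c "
from h import *
to([.605,.082,.067])"
```

```text
clock: 13.7
tcp_pos: [0.6063, 0.0818, 0.071]
orientation: [0.001, 0.323, 0.947, 0.003]
wrist_force: [3.1, 6.7, 1.7]
finger_gap: 0.0162
grip_force: 29.8
pos [0.6063 0.0818 0.071 ] tool delta [ 0.0012 -0.0006  0.004 ] toolx ang 142.36 F [3.1 6.7 1.7] gap 0.0162 t 13.7
```

```bash
python3 -m jog '[[1,0,-0.001,0,0],[0.1,0,0,0,0],[0.1,0,0,0,0],[0.1,0,0,-0.02,0],[0.1,0,0,-0.04,0]]' 30
python3 -m jog '[[0.1,0,0,-0.04,0],[0.1,0,0.03,-0.03,0],[0.1,0,0,0,0],[0.1,0,0,0,0]]'
python3 - <<'E'
from h import *
c=shot('side');x0,y0=340,240
hsv=cv2.cvtColor(c['img'],cv2.COLOR_RGB2HSV)[y0:310,x0:420]
P=np.argwhere(cv2.inRange(hsv,(18,130,90),(32,255,255)));k=onz(c,P.mean(0)[::-1]+[x0,y0],.066)
print("knob",len(P),k,"moved from open",(k[:2]-[.6182,.1023])@HX)
hs=np.array([.4762,.1216])
print("tip expected",proj(c,[*(hs-HY*.155),.032]))
g=cv2.cvtColor(c['img'],cv2.COLOR_RGB2GRAY)[300:330,375:405]
P=np.argwhere(g>190);print("bright near tip",len(P),P[:,1].max()+375 if len(P) else None,P[P[:,1]>P[:,1].max()-4].mean(0)[::-1]+[375,300] if len(P) else None)
to([.6,.08,.2])
E
```

```text
clock: 14.12
tcp_pos: [0.5991, 0.0789, 0.1248]
orientation: [-0.006, 0.323, 0.946, -0.002]
wrist_force: [0.2, 0.2, -0.7]
finger_gap: 0.0387
grip_force: 0.0
clock: 14.45
tcp_pos: [0.6234, 0.1031, 0.2015]
orientation: [0.002, 0.323, 0.947, 0.001]
wrist_force: [0.3, -0.6, -0.9]
finger_gap: 0.0385
grip_force: 0.0
knob 153 [0.60094463 0.07959723 0.066     ] moved from open -0.028515722906051075
tip expected [397.59310071 313.12432762]
bright near tip 11 392 [390.44444444 311.11111111]
pos [0.6217 0.1027 0.1994] tool delta [ 0.0033 -0.0312 -0.0006] toolx ang 142.33 F [ 0.1  0.9 -0.6] gap 0.0386 t 14.5
```

The knob has moved 28.5 mm back from the open position, so the bolt is fully shut, and the arm is clear of everything. Handing in.

```bash
python3 -c "
from workcell import env;print(env.hand_in())"
```

```text
the job is handed in; nothing more can be done
None
```

The screwdriver is pressed home in both clips, the bolt is shut over its shank (28.5 mm of travel measured on camera), and the job is handed in at about 14.5 s; the hand-in gave no verdict.

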